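Run-check a cable reel turntable

ROBOT

A 7-joint arm with a two-finger parallel gripper is mounted at the origin on the work surface. World frame = base frame: x ahead of the robot, y to its left, z up, the work surface at z = 0. Lengths are in mm, angles in rad, forces in N, time in s.
With the tool pointing down it reaches from about 400 to 900 mm from the base axis. Payload 5.5 kg.
Tool frame: the origin (TCP) lies between the finger pads, 19 mm behind the fingertips; this is the grasp point; z points along the fingers, y is the line along which they close (so a half turn about z gives the same grasp; the last joint's range is limited). The gripper opens to 92 mm and grips with 3 to 60 N. Pads are 19 mm wide; open, the fingers measure 130 mm over their backs; the gripper's body (75 mm by 190 mm) begins 47 mm behind the grasp point.
Start: joints at [1.571, 0.501, -0.427, 1.55, 0.221, 1.138, -0.21], TCP at [168.894, -627.674, 245.529] pointing down, gripper open.
Joint ranges: [-2.88, 2.88], [-0.31, 2.03], [-1.54, 1.56], [0.2, 2.42], [-1.41, 4.55], [0.19, 2.02], [-2.57, 2.57]. Speed limits (rad/s): [2.57, 2.57, 3.14, 3.14, 3.14, 3.14, 3.14].

INTERFACE

Orientations are given as a unit quaternion [x, y, z, w].
In Python, from cell import readout, read_camera, camera_info, bot gives the robot as it stands. The module is installed in compiled form; this text tells all that it offers.
- The arm moves only by the tool step_arm, never from a script. Its argument "rows" is a list that holds one entry, the list of rows, each a list of 7 numbers: the turn, a rotation vector about the tool's x, y, z normalised to -1 to 1, where 1 is 180 degrees, then the shift along the tool's x, y, z normalised to -1 to 1, where 1 is 80 cm, then the finger opening in mm, from 0 to 91.8. In form: [[[wx, wy, wz, tx, ty, tz, jaw], ...]]. A call has 1 to 10 rows; each row is the pose to reach, as a shift and turn from the pose commanded when the call began, along the tool's axes at that moment, turning the shorter way round; what a row does not reach only later rows make up. A row lasts 1/12 s, in which the tool goes at most 41.7 mm and 7.16 degrees, less where a joint would pass 70% of its speed; a pose out of reach is approached as far as the arm can. A call with a number of a shift or a turn outside -1 to 1 is refused whole. A call with a gripper value outside its range is refused whole. The fingers move at their own pace and stop on an object; "squeeze" is the grip in N (left out, the last holds). Time passes only in rows, so rows that repeat a pose let the fingers close. It gives the time, the measured TCP pose, the force, the opening and the grip force at its end, in the units of the state.
- readout.read_state(): the state, without advancing time (a new reading comes with each control period).
- read_camera(name): name is "side" or "top" or "wrist"; returns the picture (420x560x3 uint8, red, green, blue); there is no depth.
- camera_info(name): a dict with "fx", "fy", "cx", "cy" (pixels), "world_to_cam" (4x4, takes a point from world to camera coordinates). Camera axes: x right, y down, z forward; pixel columns grow to the right and rows downward; lengths in mm; the calibration is good to about 2 mm. A picture is of the moment at which its call begins: read the wrist's pose just before it. camera_info takes no time and is no camera call; for the wrist camera it gives the pose at the moment of the call.
- bot.hand_in(): hands the job in; it is judged then, once.
The state is a dict: "t": time; "q": joint angles; "joint_velocities": joint speeds; "joint_torque": joint torques, N m; "ee_pos": TCP position; "eef_rot": TCP orientation; "contact_force": force on the tool from outside, world axes, zero at the start; "wrist_torque": the same for the moment, N m; "opening": opening from 0.0 (shut) to 1.0 (fully open); "grasp_force": force on a finger pad.
Only numpy, scipy, OpenCV 4.12 (cv2) and the standard library are available. Lean on these libraries where they do the work, as an engineer would, in place of code of your own. Each camera call takes 0.05 s, during which the arm holds its last target. There are 200 camera calls.

TASK

Check that the empty cable reel runs freely: take or push its red knob to set the reel turning anticlockwise (seen from above), about one turn in three seconds (no faster than a turn in two seconds), and let it run by itself. While it coasts and still makes a turn in six seconds or less, keep the tool centred over the moving red knob (never 2 cm off to the side), the fingertips a few centimetres above it, going round with it without touching the reel or knob, for a little over five seconds on end. Then catch the knob with the fingers, hold the reel still for a moment, and let go so that it stays at rest; leave the other things on the bench alone.

Things in the scene. Friction and masses are not known exactly. Their poses are not given: they have to be found in the camera images.
- stand: Fixed blue steel foot of the turntable, 200 x 200 mm, 12 mm thick, bolted to the bench; origin at the centre of its underside on the bench, z up, on the (vertical) turning axis. It stands somewhere else, with another yaw, each time.
- axis_top (a point): Point on the turning axis at the height of the reel's upper face, 116 mm above the bench. A steel spindle end, 20 mm in diameter, stands 12 mm above this face here.
- turntable (a joint): Turning angle of platter and reel about the vertical axis, rad, no stops (runs on past 2 pi), grows anticlockwise from above. Free bearing, no drive, spring or brake. Nominal inertia of all that turns 0.0092 kg m2 (reel mass varies by a third), drag 0.0004 N m per rad/s plus 0.0002 N m dry friction: left alone it loses about 6 % of its speed each second.
- reel: Empty plywood cable reel clamped on the aluminium turntable, about 1.5 kg together: two flanges 260 mm in diameter, 9 mm thick, on a core 100 mm in diameter, 78 mm high over all. Origin on the axis at its underside, 38 mm above the bench; upper face at 116 mm. Its x axis points from the turning axis to the red knob.
- knob: Red crank knob on the reel's upper flange, upright cylinder 34 mm in diameter and 50 mm high (116 to 166 mm above the bench), 95 mm from the turning axis; it spins freely about its own pin, so it can be gripped from above while the reel turns, without turning the tool. Origin at the centre of its underside.
- knob_top (a point): Centre of the red knob's top face, 166 mm above the bench, 95 mm from the turning axis.
- tape: Bystander: yellow tape measure, 75 x 42 x 65 mm, origin under its centre. Leave alone.
- coupling: Bystander: copper pipe coupling standing on end, 48 mm in diameter, 45 mm high, origin under its centre. Leave alone.
- fitbin: Bystander: open black fittings bin, 150 x 100 x 70 mm, origin under its centre. Leave alone.
- driver: Bystander: screwdriver lying on the bench. Leave alone.

How it is judged:
By the outcome, as a careful person would: the job done as asked, in the order asked, and still so for the second after the job is handed in, with the robot touching nothing.
It also fails if it takes over 56 s, if anything falls off the work surface, if the arm or the gripper's body presses on something with over 40 N, if the wrist force passes 120 N, or if a joint passes its speed limit or range.

## Working session

There is one attempt and no reset: what is moved stays moved. The work goes in short steps, Python scripts to look and compute and a tool call to move; the robot and the scene stay as the last step left them, time stands still between calls to the robot, and variables do not carry over. Pictures are saved under pics/ and viewed, at most 10 in all, crops included, and the job is handed in when it is done.

Besides the shell and the picture viewer there is one more tool, called after "Emit:" by a JSON object that holds its "fn" and its "kwargs". step_arm: Moves the arm, as the interface text tells. Scaled input: -1 to 1 covers 80 cm each way for a shift and 180 degrees each way for a turn. Its arguments: {"type":"object","properties":{"rows":{"type":"array"},"squeeze":{"type":"number"}},"required":["rows"]}

```bash
mkdir -p pics
cat > h.py <<'E'
import numpy as np, cv2
from cell import readout, read_camera, camera_info, bot
def ray(name,u,v,z,ci=None):
    c=ci or camera_info(name); T=np.array(c["world_to_cam"]); R=T[:3,:3]; o=-R.T@T[:3,3]
    d=R.T@np.array([(u-c["cx"])/c["fx"],(v-c["cy"])/c["fy"],1]); s=(z-o[2])/d[2]; return o+s*d
E
python3 - <<'E'
from h import *
s=readout.read_state(); print({k:np.round(v,3) for k,v in s.items()})
a=read_camera("top"); b=read_camera("side")
cv2.imwrite("pics/a.png",cv2.cvtColor(a,4)); cv2.imwrite("pics/b.png",cv2.cvtColor(b,4))
for n,i in(("top",a),("side",b)):
    h=cv2.cvtColor(i,cv2.COLOR_RGB2HSV)
    for nm,m in(("red",cv2.inRange(h,(0,150,60),(8,255,255))|cv2.inRange(h,(172,150,60),(180,255,255))),("blue",cv2.inRange(h,(100,120,40),(130,255,255)))):
        k,_,st,ce=cv2.connectedComponentsWithStats(m)
        for j in range(1,k):
            if st[j,4]>60: print(n,nm,st[j],ce[j].round(1),ray(n,*ce[j],166 if nm=="red" else 12).round(1))
    c=camera_info(n);T=np.array(c["world_to_cam"]);print((-T[:3,:3].T@T[:3,3]).round())
E
```

```text
{'t': np.float64(0.0), 'q': array([ 1.571,  0.502, -0.427,  1.551,  0.221,  1.138, -0.21 ]), 'joint_velocities': array([ 0.   , -0.001,  0.001,  0.001, -0.001,  0.001, -0.   ]), 'joint_torque': array([ 1.0000e-03, -5.6659e+01, -5.8160e+00, -2.7911e+01, -6.8000e-02,
        3.1000e-02,  0.0000e+00]), 'ee_pos': array([ 168.626, -627.064,  244.489]), 'eef_rot': array([ 0.991,  0.131, -0.   , -0.001]), 'contact_force': array([-0.136, -0.272,  0.028]), 'wrist_torque': array([-0.002,  0.001, -0.022]), 'grasp_force': np.float64(0.0), 'opening': np.float64(1.0)}
top red [306 161  12  14 132] [311.6 167.4] [ 671.9 -101.7  166. ]
top red [392 256  18  34 288] [400.6 272.8] [ 382.6 -339.1  166. ]
[ 421.  -14. 1377.]
side red [240 166  13  20 215] [246.5 175.3] [662.1 -72.6 166. ]
side red [349 180  32   8 245] [364.4 183.5] [ 357.9 -141.2  166. ]
side blue [264 241  37  14 179] [283.7 247. ] [529.8   1.1  12. ]
[277. 758. 734.]
```

View pics/a.png

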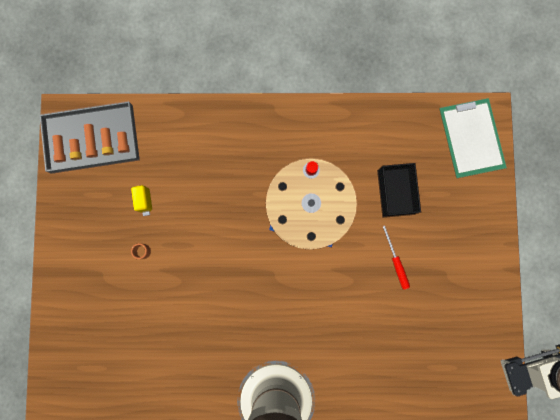

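View pics/b.png

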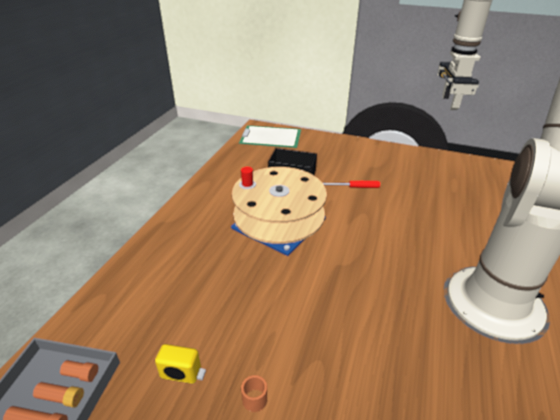

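The top view shows the reel centred near (311,203), the knob at (312,167) on its far side, and the bin and screwdriver to the right. The side view agrees, with the knob at (247,175). Next I'll measure the axis from the flange disc and spindle.

Run:
```python
from h import *
a=cv2.imread("pics/a.png"); h=cv2.cvtColor(a,cv2.COLOR_BGR2HSV)
print(h[215,300],h[185,300],h[260,300],h[203,311],h[203,304])
m=cv2.inRange(h,(8,40,170),(28,140,255)); m[:, :230]=0; m[:,375:]=0
c=max(cv2.findContours(m,cv2.RETR_EXTERNAL,cv2.CHAIN_APPROX_NONE)[0],key=cv2.contourArea)
P=np.array([ray("top",*p[0],116)[:2] for p in cv2.convexHull(c)])
(x,y),r=cv2.minEnclosingCircle(P.astype(np.float32)); print("disc",x,y,r)
A=np.c_[2*P,np.ones(len(P))]; s=np.linalg.lstsq(A,(P**2).sum(1),rcond=None)[0]; print("lsq",s[:2],np.sqrt(s[2]+s[0]**2+s[1]**2))
# knob: triangulate red centroid (mid-height ~141) from both views
def rd(n,u,v):
    p=ray(n,u,v,0);q=ray(n,u,v,300);return p,(q-p)/np.linalg.norm(q-p)
p1,d1=rd("top",311.6,167.4);p2,d2=rd("side",246.5,175.3)
t=np.linalg.lstsq(np.c_[d1,-d2],p2-p1,rcond=None)[0];print("knob",p1+t[0]*d1,p2+t[1]*d2)
for z in(116,128):print(ray("top",311,203,z))
```

```text
[ 19 100 230] [ 18 103 227] [ 14 163 174] [111  20  90] [106  14 198]
disc 579.1265258789062 -102.71353149414062 131.7469940185547
lsq [ 579.64770236 -102.02430146] 130.57511675561418
knob [ 676.28033734 -103.32105227  144.93365536] [ 676.46962661 -103.25694116  144.96819585]
[ 579.2925349  -102.76560865  116.        ]
[ 577.78684812 -101.91605208  128.        ]
```

Emit:
{"fn": "step_arm", "kwargs": {"rows": [[[0,0,0.0837,0.78,-0.47,0,91.8],[0,0,0.0837,0.78,-0.47,0,91.8],[0,0,0.0837,0.78,-0.47,0,91.8],[0,0,0.0837,0.78,-0.47,0,91.8],[0,0,0.0837,0.78,-0.47,0,91.8],[0,0,0.0837,0.78,-0.47,0,91.8],[0,0,0.0837,0.78,-0.47,0,91.8],[0,0,0.0837,0.78,-0.47,0,91.8],[0,0,0.0837,0.78,-0.47,0,91.8],[0,0,0.0837,0.78,-0.47,0,91.8]]]}}

```text
t: 0.93
ee_pos: [458.4, -325.6, 245.3]
eef_rot: [1.0, -0.0, -0.0, -0.0]
contact_force: [1.4, 0.1, 0.3]
opening: 0.998
grasp_force: 0.0
```

Run:
```python
from h import *
s=readout.read_state(); print({k:np.round(v,3) for k,v in s.items()})
```

```text
{'t': np.float64(0.933), 'q': array([ 1.001,  0.359, -0.536,  1.772,  0.207,  1.067, -1.179]), 'joint_velocities': array([-0.779,  0.14 , -0.166, -0.151,  0.132,  0.057, -0.972]), 'joint_torque': array([  3.645, -47.587,  -5.222, -25.662,  -0.331,   0.085,   1.31 ]), 'ee_pos': array([ 458.412, -325.554,  245.35 ]), 'eef_rot': array([ 1., -0., -0., -0.]), 'contact_force': array([1.393, 0.07 , 0.299]), 'wrist_torque': array([-0.051, -0.002, -0.025]), 'grasp_force': np.float64(0.0), 'opening': np.float64(0.998)}
```

Emit:
{"fn": "step_arm", "kwargs": {"rows": [[[0,0,0,0.271,-0.28,0,91.8],[0,0,0,0.271,-0.28,0,91.8],[0,0,0,0.271,-0.28,0,91.8],[0,0,0,0.271,-0.28,0,91.8],[0,0,0,0.271,-0.28,0,91.8],[0,0,0,0.271,-0.28,0,91.8],[0,0,0,0.271,-0.28,0,91.8],[0,0,0,0.271,-0.28,0,91.8],[0,0,0,0.271,-0.28,0,91.8],[0,0,0,0.271,-0.28,0,91.8]]]}}

```text
t: 1.77
ee_pos: [674.7, -101.0, 244.5]
eef_rot: [1.0, 0.002, -0.001, -0.001]
contact_force: [-0.4, 0.1, -0.8]
opening: 0.998
grasp_force: 0.0
```

Run:
```python
from h import *
s=readout.read_state(); print({k:np.round(s[k],3) for k in('t','q','ee_pos','joint_velocities')})
ci=camera_info("wrist");w=read_camera("wrist"); cv2.imwrite("pics/w1.png",cv2.cvtColor(w,4))
h=cv2.cvtColor(w,cv2.COLOR_RGB2HSV);m=cv2.inRange(h,(0,150,60),(8,255,255))|cv2.inRange(h,(172,150,60),(180,255,255))
k,_,st,ce=cv2.connectedComponentsWithStats(m)
for j in range(1,k):
    if st[j,4]>60: print(st[j],ce[j].round(1),ray("wrist",*ce[j],166,ci))
T=np.array(ci["world_to_cam"]);print(T.round(3),(-T[:3,:3].T@T[:3,3]).round())
```

```text
{'t': np.float64(1.767), 'q': array([ 0.487,  0.589, -0.568,  1.456,  0.326,  1.193, -1.692]), 'ee_pos': array([ 674.664, -101.007,  244.54 ]), 'joint_velocities': array([ 0.047, -0.021,  0.038,  0.022,  0.008,  0.005,  0.006])}
[ 263  192   50   60 2333] [287.4 222.2] [ 680.50695224 -102.68645115  166.        ]
[[ 3.00000e-03 -1.00000e+00 -0.00000e+00 -1.03670e+02]
 [-9.69000e-01 -3.00000e-03  2.48000e-01  6.23102e+02]
 [-2.48000e-01 -0.00000e+00 -9.69000e-01  5.56139e+02]
 [ 0.00000e+00  0.00000e+00  0.00000e+00  1.00000e+00]] [ 742. -101.  384.]
```

View pics/w1.png

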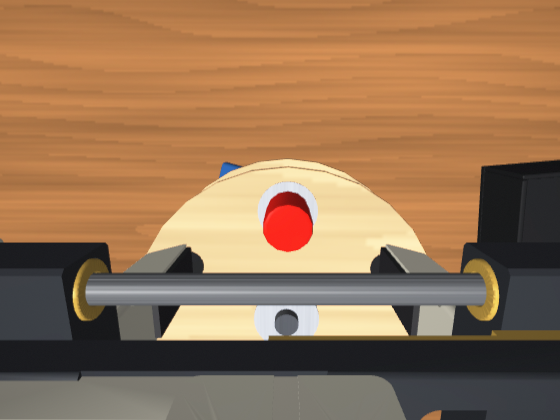

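The wrist view shows the knob between the fingers. Its top disc is centred near (288,228), about 50 px wide, and the spindle is at (286,321).

```bash
cat >> h.py <<'E'
C=np.array([579.3,-102.3])
def knob(save=None):
    """knob top centre (world) by the wrist camera, with time and TCP just before"""
    s=readout.read_state(); ci=camera_info("wrist"); w=read_camera("wrist")
    if save: cv2.imwrite(save,cv2.cvtColor(w,4))
    h=cv2.cvtColor(w,cv2.COLOR_RGB2HSV)
    m=cv2.inRange(h,(0,190,60),(6,255,255))|cv2.inRange(h,(174,190,60),(180,255,255))
    k,_,st,ce=cv2.connectedComponentsWithStats(m); j=1+np.argmax(st[1:,4])
    x,y,wd,ht,a=st[j]; u=x+wd/2-.5; v=y+ht-.5-.97*wd/2
    p=ray("wrist",u,v,166,ci); d=p[:2]-C
    return s["t"],np.array(s["ee_pos"]),p,np.arctan2(d[1],d[0]),np.hypot(*d),(u,v,wd)
E
python3 - <<'E'
from h import *
r=knob(); print(r)
ci=camera_info("wrist"); print(ray("wrist",286,322,128,ci), ray("wrist",288,321,128,ci))
E
```

```text
(1.8167, array([ 673.95821462, -103.35911018,  244.60843365]), array([ 676.66802952, -102.94340262,  166.        ]), np.float64(-0.006607849207496475), np.float64(97.37015528047908), (np.float64(284.0), np.float64(226.735), np.int32(49)))
[ 582.20698921 -105.76065277  128.        ] [ 583.13818646 -107.42752985  128.        ]
```

Emit:
{"fn": "step_arm", "kwargs": {"rows": [[[0,0,0,0,0,0.03,70],[0,0,0,0,0,0.06,60],[0,0,0,0,0,0.09,50],[0,0,0,0,0,0.12,50],[0,0,0,0,0,0.12,50],[0,0,0,0,0,0.12,30],[0,0,0,0,0,0.12,30],[0,0,0,0,0,0.12,30],[0,0,0,0,0,0.12,30],[0,0,0,0,0,0.12,30]]], "squeeze": 6}}

```text
t: 2.7
ee_pos: [675.6, -103.5, 151.6]
eef_rot: [1.0, -0.0, 0.002, 0.0]
contact_force: [-0.1, -0.4, 4.7]
opening: 0.37
grasp_force: 6.0
```

Run:
```python
from h import *
print(knob("pics/w2.png"))
s=readout.read_state(); print({k:np.round(s[k],3) for k in('t','q','ee_pos','contact_force','opening','grasp_force')})
```

```text
(2.7, array([ 675.60449332, -103.53788275,  151.63199609]), array([ 701.90587678, -103.97335599,  166.        ]), np.float64(-0.013647405393486954), np.float64(122.61729543936475), (np.float64(285.5), np.float64(236.61), np.int32(74)))
{'t': np.float64(2.75), 'q': array([ 0.471,  0.677, -0.533,  1.535,  0.381,  1.032, -1.733]), 'ee_pos': array([ 675.6  , -103.444,  151.571]), 'contact_force': array([-0.56 ,  0.674,  6.649]), 'opening': np.float64(0.37), 'grasp_force': np.float64(6.0)}
```

```bash
cat >> h.py <<'E'
import json,os
CC=np.array([580.,-102.8])   # axis in commanded coordinates
def plan(th,z,jaw,cmd,R=95.):
    """rows for knob angles th, heights z, openings jaw; cmd = commanded pose at call start; returns new cmd"""
    rows=[]
    for a,h,j in zip(th,z,jaw):
        d=np.array([*(CC+R*np.array([np.cos(a),np.sin(a)])),h])-cmd
        rows.append([0,0,0]+[round(float(v)/800,3)+0. for v in(d[0],-d[1],-d[2])]+[j])
    print(json.dumps([rows]))
    r=np.array(rows[-1][3:6])*800; return cmd+[r[0],-r[1],-r[2]]
E
python3 - <<'E'
from h import *
cmd=np.array([675,-102.8,149.5])
k=np.arange(1,41)/12; th=np.where(k<2,.525*k**2,2.1+2.1*(k-2))
for i in range(0,40,10):
    cmd=plan(th[i:i+10],[149.5]*10,[30]*10,cmd); print(cmd,th[i+9])
E
```

```text
[[[0, 0, 0, 0.0, 0.0, 0.0, 30], [0, 0, 0, 0.0, -0.002, 0.0, 30], [0, 0, 0, 0.0, -0.004, 0.0, 30], [0, 0, 0, 0.0, -0.007, 0.0, 30], [0, 0, 0, 0.0, -0.011, 0.0, 30], [0, 0, 0, -0.001, -0.016, 0.0, 30], [0, 0, 0, -0.002, -0.021, 0.0, 30], [0, 0, 0, -0.003, -0.027, 0.0, 30], [0, 0, 0, -0.005, -0.035, 0.0, 30], [0, 0, 0, -0.008, -0.042, 0.0, 30]]]
[668.6 -69.2 149.5] 0.36458333333333337
[[[0, 0, 0, -0.003, -0.009, 0.0, 30], [0, 0, 0, -0.008, -0.018, 0.0, 30], [0, 0, 0, -0.014, -0.027, 0.0, 30], [0, 0, 0, -0.021, -0.036, 0.0, 30], [0, 0, 0, -0.03, -0.045, 0.0, 30], [0, 0, 0, -0.04, -0.053, 0.0, 30], [0, 0, 0, -0.052, -0.061, 0.0, 30], [0, 0, 0, -0.066, -0.068, 0.0, 30], [0, 0, 0, -0.081, -0.073, 0.0, 30], [0, 0, 0, -0.097, -0.076, 0.0, 30]]]
[591.   -8.4 149.5] 1.4583333333333335
[[[0, 0, 0, -0.018, -0.001, 0.0, 30], [0, 0, 0, -0.037, 0.001, 0.0, 30], [0, 0, 0, -0.055, 0.007, 0.0, 30], [0, 0, 0, -0.074, 0.015, 0.0, 30], [0, 0, 0, -0.091, 0.027, 0.0, 30], [0, 0, 0, -0.105, 0.042, 0.0, 30], [0, 0, 0, -0.117, 0.059, 0.0, 30], [0, 0, 0, -0.126, 0.078, 0.0, 30], [0, 0, 0, -0.131, 0.098, 0.0, 30], [0, 0, 0, -0.132, 0.119, 0.0, 30]]]
[ 485.4 -103.6  149.5] 3.1500000000000004
[[[0, 0, 0, 0.001, 0.021, 0.0, 30], [0, 0, 0, 0.007, 0.041, 0.0, 30], [0, 0, 0, 0.016, 0.059, 0.0, 30], [0, 0, 0, 0.028, 0.076, 0.0, 30], [0, 0, 0, 0.043, 0.091, 0.0, 30], [0, 0, 0, 0.06, 0.102, 0.0, 30], [0, 0, 0, 0.079, 0.111, 0.0, 30], [0, 0, 0, 0.099, 0.116, 0.0, 30], [0, 0, 0, 0.12, 0.118, 0.0, 30], [0, 0, 0, 0.14, 0.116, 0.0, 30]]]
[ 597.4 -196.4  149.5] 4.9
```

Emit:
{"fn": "step_arm", "kwargs": {"rows": [[[0,0,0,0.0,0.0,0.0,30],[0,0,0,0.0,-0.002,0.0,30],[0,0,0,0.0,-0.004,0.0,30],[0,0,0,0.0,-0.007,0.0,30],[0,0,0,0.0,-0.011,0.0,30],[0,0,0,-0.001,-0.016,0.0,30],[0,0,0,-0.002,-0.021,0.0,30],[0,0,0,-0.003,-0.027,0.0,30],[0,0,0,-0.005,-0.035,0.0,30],[0,0,0,-0.008,-0.042,0.0,30]]]}}

```text
t: 3.58
ee_pos: [669.8, -69.2, 151.6]
eef_rot: [1.0, -0.0, 0.002, 0.0]
contact_force: [0.8, -0.3, 3.9]
opening: 0.371
grasp_force: 6.0
```

Emit:
{"fn": "step_arm", "kwargs": {"rows": [[[0,0,0,-0.003,-0.009,0.0,30],[0,0,0,-0.008,-0.018,0.0,30],[0,0,0,-0.014,-0.027,0.0,30],[0,0,0,-0.021,-0.036,0.0,30],[0,0,0,-0.03,-0.045,0.0,30],[0,0,0,-0.04,-0.053,0.0,30],[0,0,0,-0.052,-0.061,0.0,30],[0,0,0,-0.066,-0.068,0.0,30],[0,0,0,-0.081,-0.073,0.0,30],[0,0,0,-0.097,-0.076,0.0,30]]]}}

```text
t: 4.42
ee_pos: [591.7, -7.3, 151.5]
eef_rot: [1.0, 0.001, 0.002, -0.0]
contact_force: [-0.1, 0.3, 8.4]
opening: 0.363
grasp_force: 6.0
```

Emit:
{"fn": "step_arm", "kwargs": {"rows": [[[0,0,0,-0.018,-0.001,0.0,30],[0,0,0,-0.037,0.001,0.0,30],[0,0,0,-0.055,0.007,0.0,30],[0,0,0,-0.074,0.015,0.0,30],[0,0,0,-0.091,0.027,0.0,30],[0,0,0,-0.105,0.042,0.0,30],[0,0,0,-0.117,0.059,0.0,30],[0,0,0,-0.126,0.078,0.0,30],[0,0,0,-0.131,0.098,0.0,30],[0,0,0,-0.132,0.119,0.0,30]]]}}

```text
t: 5.25
ee_pos: [485.7, -104.7, 151.3]
eef_rot: [1.0, 0.0, 0.002, 0.001]
contact_force: [0.6, -0.1, 6.3]
opening: 0.371
grasp_force: 6.0
```

Run:
```python
from h import *
cmd=np.array([485.4,-103.6,149.5]); k=np.arange(31,51)/12; t=np.maximum(k-32/12,0)
th=2.1+2.1*(k-2)-.056*t**2
z=np.r_[[149.5]*8,np.linspace(149.5,219.5,8)[1:],[219.5]*5]
for i in(0,10):
    cmd=plan(th[i:i+10],z[i:i+10],[30,30]+[75]*8 if i==0 else [75]*10,cmd); print(cmd,th[i+9])
s=readout.read_state(); print({k:np.round(s[k],3) for k in('t','q','ee_pos','contact_force','joint_velocities')})
```

```text
[[[0, 0, 0, 0.001, 0.021, 0.0, 30], [0, 0, 0, 0.007, 0.041, 0.0, 30], [0, 0, 0, 0.016, 0.059, 0.0, 75], [0, 0, 0, 0.028, 0.076, 0.0, 75], [0, 0, 0, 0.043, 0.091, 0.0, 75], [0, 0, 0, 0.059, 0.102, 0.0, 75], [0, 0, 0, 0.078, 0.111, 0.0, 75], [0, 0, 0, 0.097, 0.116, 0.0, 75], [0, 0, 0, 0.117, 0.118, -0.013, 75], [0, 0, 0, 0.137, 0.116, -0.025, 75]]]
[ 595.  -196.4  169.5] 4.875111111111112
[[[0, 0, 0, 0.02, -0.005, -0.013, 75], [0, 0, 0, 0.038, -0.013, -0.025, 75], [0, 0, 0, 0.055, -0.024, -0.037, 75], [0, 0, 0, 0.069, -0.037, -0.05, 75], [0, 0, 0, 0.081, -0.053, -0.062, 75], [0, 0, 0, 0.09, -0.07, -0.062, 75], [0, 0, 0, 0.096, -0.088, -0.062, 75], [0, 0, 0, 0.1, -0.107, -0.062, 75], [0, 0, 0, 0.1, -0.126, -0.062, 75], [0, 0, 0, 0.097, -0.145, -0.062, 75]]]
[672.6 -80.4 219.1] 6.524
{'t': np.float64(5.25), 'q': array([ 0.653,  0.38 , -0.589,  2.011,  0.285,  0.827, -1.668]), 'ee_pos': array([ 485.665, -104.723,  151.26 ]), 'contact_force': array([ 0.573, -0.131,  6.306]), 'joint_velocities': array([ 0.331,  0.048,  0.076, -0.09 , -0.005,  0.009,  0.417])}
```

Emit:
{"fn": "step_arm", "kwargs": {"rows": [[[0,0,0,0.001,0.021,0.0,30],[0,0,0,0.007,0.041,0.0,30],[0,0,0,0.016,0.059,0.0,75],[0,0,0,0.028,0.076,0.0,75],[0,0,0,0.043,0.091,0.0,75],[0,0,0,0.059,0.102,0.0,75],[0,0,0,0.078,0.111,0.0,75],[0,0,0,0.097,0.116,0.0,75],[0,0,0,0.117,0.118,-0.013,75],[0,0,0,0.137,0.116,-0.025,75]]]}}

```text
t: 6.08
ee_pos: [594.4, -198.1, 169.3]
eef_rot: [1.0, -0.001, -0.001, 0.0]
contact_force: [-0.2, -0.4, -0.0]
opening: 0.812
grasp_force: 0.0
```

Emit:
{"fn": "step_arm", "kwargs": {"rows": [[[0,0,0,0.02,-0.005,-0.013,75],[0,0,0,0.038,-0.013,-0.025,75],[0,0,0,0.055,-0.024,-0.037,75],[0,0,0,0.069,-0.037,-0.05,75],[0,0,0,0.081,-0.053,-0.062,75],[0,0,0,0.09,-0.07,-0.062,75],[0,0,0,0.096,-0.088,-0.062,75],[0,0,0,0.1,-0.107,-0.062,75],[0,0,0,0.1,-0.126,-0.062,75],[0,0,0,0.097,-0.145,-0.062,75]]]}}

```text
t: 6.92
ee_pos: [671.5, -79.1, 218.2]
eef_rot: [1.0, 0.0, -0.001, -0.0]
contact_force: [-0.1, 0.6, 0.5]
opening: 0.82
grasp_force: 0.0
```

Run:
```python
from h import *
r=knob("pics/w3.png");print(r)
```

```text
(6.9167, array([671.48853864, -79.05930744, 218.20734335]), array([670.37895685, -65.74948493, 166.        ]), np.float64(0.3816315731449572), np.float64(98.13927110346616), (np.float64(262.0), np.float64(245.825), np.int32(55)))
```

View pics/w3.png

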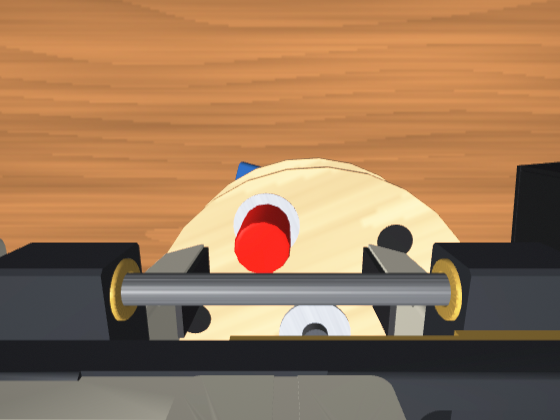

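The knob is at (262,246), about 13 mm ahead of the tool, and everything is clear of it. I'll replan with the measured phase.

```bash
sed -i 's/^C=.*/C=np.array([581.,-102.5])/' h.py
cat >> h.py <<'E'
def track(t0,th0,w,a,cmd,z=219.5,jaw=75,n=10,lead=.025):
    """rows following th0+w*s+a*s^2/2 from the time now; the last row leads for the camera hold"""
    t=readout.read_state()["t"]; s=t+np.arange(1,n+1)/12-t0; s[-1]+=lead; s[-2]+=lead/2
    z=np.broadcast_to(z,n); jaw=np.broadcast_to(jaw,n).tolist()
    c=plan(th0+w*s+a*s*s/2,z,jaw,np.array(cmd)); print("now",t,"cmd",c.round(2).tolist(),"w end",w+a*s[-1])
E
python3 - <<'E'
from h import *
track(6.9167,6.673,2.07,-.1,[672.6,-80.4,219.1])
E
```

```text
[[[0, 0, 0, -0.022, -0.045, -0.001, 75], [0, 0, 0, -0.036, -0.06, -0.001, 75], [0, 0, 0, -0.052, -0.072, -0.001, 75], [0, 0, 0, -0.07, -0.082, -0.001, 75], [0, 0, 0, -0.089, -0.088, -0.001, 75], [0, 0, 0, -0.109, -0.091, -0.001, 75], [0, 0, 0, -0.129, -0.09, -0.001, 75], [0, 0, 0, -0.148, -0.086, -0.001, 75], [0, 0, 0, -0.169, -0.078, -0.001, 75], [0, 0, 0, -0.188, -0.066, -0.001, 75]]]
now 6.9667 cmd [522.2, -27.6, 219.9] w end 1.9791666666666665
```

Emit:
{"fn": "step_arm", "kwargs": {"rows": [[[0,0,0,-0.022,-0.045,-0.001,75],[0,0,0,-0.036,-0.06,-0.001,75],[0,0,0,-0.052,-0.072,-0.001,75],[0,0,0,-0.07,-0.082,-0.001,75],[0,0,0,-0.089,-0.088,-0.001,75],[0,0,0,-0.109,-0.091,-0.001,75],[0,0,0,-0.129,-0.09,-0.001,75],[0,0,0,-0.148,-0.086,-0.001,75],[0,0,0,-0.169,-0.078,-0.001,75],[0,0,0,-0.188,-0.066,-0.001,75]]]}}

```text
t: 7.8
ee_pos: [519.9, -27.3, 219.7]
eef_rot: [1.0, 0.001, -0.0, 0.0]
contact_force: [-0.1, -0.6, 0.5]
opening: 0.82
grasp_force: 0.0
```

Run:
```python
from h import *
r=knob("pics/w4.png");print(r, r[2]-r[1])
t,th=r[0],r[3]+2*np.pi; th+= 2*np.pi*round((8.28-th)/2/np.pi); w=(th-6.673)/(t-6.9167); print(t,th,w)
track(t,th,w-.04,-.1,[522.2,-27.6,219.9])
```

```text
(7.8, array([519.92516101, -27.32423737, 219.73224776]), array([533.94603107, -20.3041821 , 166.        ]), np.float64(2.0907210178399382), np.float64(94.71129009569316), (np.float64(272.5), np.float64(220.34), np.int32(56))) [ 14.02087006   7.02005526 -53.73224776]
7.8 8.373906325019524 1.9256269953804184
[[[0, 0, 0, -0.01, 0.009, 0.001, 75], [0, 0, 0, -0.023, 0.023, 0.001, 75], [0, 0, 0, -0.033, 0.038, 0.001, 75], [0, 0, 0, -0.04, 0.055, 0.001, 75], [0, 0, 0, -0.045, 0.073, 0.001, 75], [0, 0, 0, -0.046, 0.091, 0.001, 75], [0, 0, 0, -0.046, 0.109, 0.001, 75], [0, 0, 0, -0.042, 0.126, 0.001, 75], [0, 0, 0, -0.035, 0.145, 0.001, 75], [0, 0, 0, -0.024, 0.163, 0.001, 75]]]
now 7.85 cmd [503.0, -158.0, 219.1] w end 1.794793662047085
```

Run:
```python
from h import *
track(7.8,8.374,1.87,-.13,[522.2,-27.6,219.9],z=219.9)
```

```text
[[[0, 0, 0, -0.01, 0.009, 0.0, 75], [0, 0, 0, -0.022, 0.022, 0.0, 75], [0, 0, 0, -0.032, 0.038, 0.0, 75], [0, 0, 0, -0.04, 0.054, 0.0, 75], [0, 0, 0, -0.044, 0.071, 0.0, 75], [0, 0, 0, -0.046, 0.089, 0.0, 75], [0, 0, 0, -0.046, 0.107, 0.0, 75], [0, 0, 0, -0.043, 0.124, 0.0, 75], [0, 0, 0, -0.036, 0.143, 0.0, 75], [0, 0, 0, -0.026, 0.16, 0.0, 75]]]
now 7.85 cmd [501.4, -155.6, 219.9] w end 1.7519166666666668
```

View pics/w4.png

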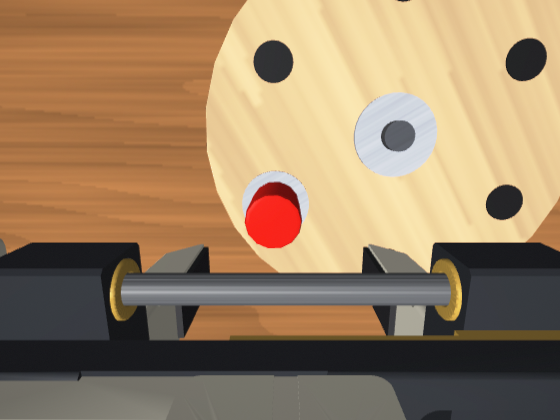

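The knob is at (273,220) with the spindle clearly in view. The tool was ahead of it because I took too high a speed, so I've replanned with the slower one.

Emit:
{"fn": "step_arm", "kwargs": {"rows": [[[0,0,0,-0.01,0.009,0.0,75],[0,0,0,-0.022,0.022,0.0,75],[0,0,0,-0.032,0.038,0.0,75],[0,0,0,-0.04,0.054,0.0,75],[0,0,0,-0.044,0.071,0.0,75],[0,0,0,-0.046,0.089,0.0,75],[0,0,0,-0.046,0.107,0.0,75],[0,0,0,-0.043,0.124,0.0,75],[0,0,0,-0.036,0.143,0.0,75],[0,0,0,-0.026,0.16,0.0,75]]]}}

```text
t: 8.68
ee_pos: [501.1, -157.7, 220.0]
eef_rot: [1.0, -0.0, 0.0, 0.0]
contact_force: [-0.0, 0.3, 0.4]
opening: 0.816
grasp_force: 0.0
```

Run:
```python
from h import *
r=knob();print(r, r[2]-r[1])
t,th=r[0],r[3]; th+= 2*np.pi*round((10-th)/2/np.pi); T=np.array([6.9167,7.8,t]);H=np.array([6.673,8.374,th]); print(t,th,np.diff(H)/np.diff(T))
w=np.diff(H)[-1]/np.diff(T)[-1]
track(t,th,w-.06,-.13,[501.4,-155.6,219.9],z=219.9)
```

```text
(8.6833, array([ 501.07046168, -157.67394366,  219.9976959 ]), array([ 501.89094873, -153.21458059,  166.        ]), np.float64(-2.5715194866160207), np.float64(93.9692006878536), (np.float64(277.0), np.float64(241.825), np.int32(55))) [  0.82048704   4.45936307 -53.9976959 ]
8.6833 9.994851127743152 [1.92573305 1.83499505]
[[[0, 0, 0, 0.016, 0.02, 0.0, 75], [0, 0, 0, 0.029, 0.031, 0.0, 75], [0, 0, 0, 0.044, 0.04, 0.0, 75], [0, 0, 0, 0.06, 0.046, 0.0, 75], [0, 0, 0, 0.076, 0.051, 0.0, 75], [0, 0, 0, 0.093, 0.053, 0.0, 75], [0, 0, 0, 0.11, 0.052, 0.0, 75], [0, 0, 0, 0.126, 0.049, 0.0, 75], [0, 0, 0, 0.144, 0.043, 0.0, 75], [0, 0, 0, 0.161, 0.035, 0.0, 75]]]
now 8.7333 cmd [630.2, -183.6, 219.9] w end 1.6569117167551441
```

Emit:
{"fn": "step_arm", "kwargs": {"rows": [[[0,0,0,0.016,0.02,0.0,75],[0,0,0,0.029,0.031,0.0,75],[0,0,0,0.044,0.04,0.0,75],[0,0,0,0.06,0.046,0.0,75],[0,0,0,0.076,0.051,0.0,75],[0,0,0,0.093,0.053,0.0,75],[0,0,0,0.11,0.052,0.0,75],[0,0,0,0.126,0.049,0.0,75],[0,0,0,0.144,0.043,0.0,75],[0,0,0,0.161,0.035,0.0,75]]]}}

```text
t: 9.57
ee_pos: [630.7, -184.8, 219.5]
eef_rot: [1.0, -0.001, -0.0, -0.0]
contact_force: [-0.3, -0.2, 0.5]
opening: 0.818
grasp_force: 0.0
```

Run:
```python
from h import *
r=knob();print(r, r[2]-r[1])
t,th=r[0],r[3]; th+= 2*np.pi*round((11.55-th)/2/np.pi); T=np.array([6.9167,7.8,8.6833,t]);H=np.array([6.673,8.374,9.995,th]); print(t,th,np.diff(H)/np.diff(T))
p=np.polyfit(T-t,H,2); print(p)
track(t,p[2],p[1],-.1,[630.2,-183.6,219.9],z=219.9)
```

```text
(9.5667, array([ 630.65931855, -184.80915018,  219.4533183 ]), array([ 629.15661023, -185.61734092,  166.        ]), np.float64(-1.045675823159818), np.float64(96.06014507056264), (np.float64(286.0), np.float64(245.825), np.int32(55))) [ -1.50270832  -0.80819075 -53.4533183 ]
9.5667 11.520694791199354 [1.92573305 1.83516359 1.72707131]
[-0.05622575  1.68090444 11.52146836]
[[[0, 0, 0, 0.018, -0.014, 0.0, 75], [0, 0, 0, 0.029, -0.026, 0.0, 75], [0, 0, 0, 0.039, -0.039, 0.0, 75], [0, 0, 0, 0.046, -0.054, 0.0, 75], [0, 0, 0, 0.052, -0.069, 0.0, 75], [0, 0, 0, 0.055, -0.085, 0.0, 75], [0, 0, 0, 0.056, -0.101, 0.0, 75], [0, 0, 0, 0.055, -0.117, 0.0, 75], [0, 0, 0, 0.051, -0.135, 0.0, 75], [0, 0, 0, 0.045, -0.152, 0.0, 75]]]
now 9.6167 cmd [666.2, -62.0, 219.9] w end 1.5900711020680245
```

Emit:
{"fn": "step_arm", "kwargs": {"rows": [[[0,0,0,0.018,-0.014,0.0,75],[0,0,0,0.029,-0.026,0.0,75],[0,0,0,0.039,-0.039,0.0,75],[0,0,0,0.046,-0.054,0.0,75],[0,0,0,0.052,-0.069,0.0,75],[0,0,0,0.055,-0.085,0.0,75],[0,0,0,0.056,-0.101,0.0,75],[0,0,0,0.055,-0.117,0.0,75],[0,0,0,0.051,-0.135,0.0,75],[0,0,0,0.045,-0.152,0.0,75]]]}}

```text
t: 10.45
ee_pos: [665.2, -60.8, 220.0]
eef_rot: [1.0, 0.0, 0.0, -0.0]
contact_force: [0.5, -0.2, 0.2]
opening: 0.818
grasp_force: 0.0
```

Run:
```python
from h import *
r=knob();print(r, r[2]-r[1])
t,th=r[0],r[3]; th+= 2*np.pi*round((12.96-th)/2/np.pi); T=np.array([6.9167,7.8,8.6833,9.5667,t]);H=np.array([6.673,8.374,9.995,11.521,th]); print(t,th,np.diff(H)/np.diff(T))
p=np.polyfit(T-t,H,2); print(p)
track(t,p[2],p[1],2*p[0]*.9,[666.2,-62.0,219.9],z=219.9)
```

```text
(10.45, array([665.22563803, -60.84112422, 219.99307568]), array([671.91330378, -70.1681327 , 166.        ]), np.float64(0.34168518239487644), np.float64(96.4913387198045), (np.float64(300.5), np.float64(232.34), np.int32(56))) [  6.68766575  -9.32700847 -53.99307568]
10.45 12.908055796754049 [1.92573305 1.83516359 1.7274168  1.5703111 ]
[-0.06619296  1.53410208 12.91433897]
[[[0, 0, 0, -0.007, -0.011, 0.0, 75], [0, 0, 0, -0.015, -0.023, 0.0, 75], [0, 0, 0, -0.025, -0.034, 0.0, 75], [0, 0, 0, -0.036, -0.044, 0.0, 75], [0, 0, 0, -0.049, -0.052, 0.0, 75], [0, 0, 0, -0.062, -0.059, 0.0, 75], [0, 0, 0, -0.075, -0.063, 0.0, 75], [0, 0, 0, -0.09, -0.066, 0.0, 75], [0, 0, 0, -0.106, -0.068, 0.0, 75], [0, 0, 0, -0.122, -0.067, 0.0, 75]]]
now 10.5 cmd [568.6, -8.4, 219.9] w end 1.4258765985539248
```

```bash
cat >> h.py <<'E'
from scipy.optimize import least_squares
D=[[6.9167,670.379,-65.749],[7.8,533.946,-20.304],[8.6833,501.891,-153.215],[9.5667,629.157,-185.617],[10.45,671.913,-70.168]]
def fit(D):
    """axis (wrist frame), phase, speed and 1/inertia from knob fixes, coasting law of the task text"""
    D=np.array(D)
    def ang(p,t):
        tau=1/(.0004*p[4]); s=t-6.9167; return p[2]+(p[3]+.5)*tau*(1-np.exp(-s/tau))-.5*s
    f=lambda p:np.r_[p[0]+95*np.cos(ang(p,D[:,0]))-D[:,1],p[1]+95*np.sin(ang(p,D[:,0]))-D[:,2],(p[4]-110)/20]
    p=least_squares(f,[581,-102.5,6.67,2.0,110],x_scale=[1,1,.01,.01,10]).x
    print("fit",p.round(3),"res",f(p)[:-1].round(1)); return lambda t:ang(p,t)
def track2(A,cmd,z=219.9,jaw=75,n=10,lead=.025):
    t=readout.read_state()["t"]; s=t+np.arange(1,n+1)/12; s[-1]+=lead; s[-2]+=lead/2
    c=plan(A(s),np.broadcast_to(z,n),np.broadcast_to(jaw,n).tolist(),np.array(cmd))
    print("now",t,"cmd",c.round(2).tolist(),"th now,end",A(t),A(s[-1]),"w",(A(s[-1]+.01)-A(s[-1]))/.01)
E
python3 - <<'E'
from h import *
track2(fit(D),[666.2,-62.0,219.9])
E
```

```text
fit [ 582.644 -102.552    6.683    1.984  132.893] res [-0.2  0.6  0.5 -0.7 -0.1  0.2 -0.3 -0.1 -0.2  0.4]
[[[0, 0, 0, -0.007, -0.012, 0.0, 75], [0, 0, 0, -0.016, -0.024, 0.0, 75], [0, 0, 0, -0.026, -0.035, 0.0, 75], [0, 0, 0, -0.038, -0.045, 0.0, 75], [0, 0, 0, -0.051, -0.053, 0.0, 75], [0, 0, 0, -0.064, -0.059, 0.0, 75], [0, 0, 0, -0.078, -0.064, 0.0, 75], [0, 0, 0, -0.093, -0.067, 0.0, 75], [0, 0, 0, -0.109, -0.068, 0.0, 75], [0, 0, 0, -0.126, -0.066, 0.0, 75]]]
now 10.5 cmd [565.4, -9.2, 219.9] th now,end 12.99688106729614 14.290642947481452 w 1.4613292155058133
```

Emit:
{"fn": "step_arm", "kwargs": {"rows": [[[0,0,0,-0.007,-0.012,0.0,75],[0,0,0,-0.016,-0.024,0.0,75],[0,0,0,-0.026,-0.035,0.0,75],[0,0,0,-0.038,-0.045,0.0,75],[0,0,0,-0.051,-0.053,0.0,75],[0,0,0,-0.064,-0.059,0.0,75],[0,0,0,-0.078,-0.064,0.0,75],[0,0,0,-0.093,-0.067,0.0,75],[0,0,0,-0.109,-0.068,0.0,75],[0,0,0,-0.126,-0.066,0.0,75]]]}}

```text
t: 11.33
ee_pos: [563.6, -8.9, 220.0]
eef_rot: [1.0, 0.0, 0.0, 0.0]
contact_force: [-0.1, 0.5, 0.4]
opening: 0.817
grasp_force: 0.0
```

Run:
```python
from h import *
r=knob(); D.append([r[0],*r[2][:2]]); print(D[-1],(r[2]-r[1]).round(1))
track2(fit(D),[565.4,-9.2,219.9])
```

```text
[11.3333, np.float64(572.7594616200579), np.float64(-7.6808430911712255)] [  9.1   1.3 -54. ]
fit [ 582.625 -102.345    6.681    1.99   136.81 ] res [-0.2  0.5  0.5 -0.7  0.  -0.1  0.2 -0.2 -0.1  0.   0.2 -0.2]
[[[0, 0, 0, -0.017, 0.004, 0.0, 75], [0, 0, 0, -0.03, 0.008, 0.0, 75], [0, 0, 0, -0.043, 0.015, 0.0, 75], [0, 0, 0, -0.054, 0.023, 0.0, 75], [0, 0, 0, -0.065, 0.032, 0.0, 75], [0, 0, 0, -0.074, 0.042, 0.0, 75], [0, 0, 0, -0.082, 0.053, 0.0, 75], [0, 0, 0, -0.089, 0.065, 0.0, 75], [0, 0, 0, -0.095, 0.08, 0.0, 75], [0, 0, 0, -0.098, 0.095, 0.0, 75]]]
now 11.3833 cmd [487.0, -85.2, 219.9] th now,end 14.31515509784727 15.521219454757123 w 1.3602214937479928
```

Emit:
{"fn": "step_arm", "kwargs": {"rows": [[[0,0,0,-0.017,0.004,0.0,75],[0,0,0,-0.03,0.008,0.0,75],[0,0,0,-0.043,0.015,0.0,75],[0,0,0,-0.054,0.023,0.0,75],[0,0,0,-0.065,0.032,0.0,75],[0,0,0,-0.074,0.042,0.0,75],[0,0,0,-0.082,0.053,0.0,75],[0,0,0,-0.089,0.065,0.0,75],[0,0,0,-0.095,0.08,0.0,75],[0,0,0,-0.098,0.095,0.0,75]]]}}

```text
t: 12.22
ee_pos: [485.7, -86.9, 220.0]
eef_rot: [1.0, -0.0, -0.0, 0.0]
contact_force: [0.5, -1.1, -0.1]
opening: 0.817
grasp_force: 0.0
```

```bash
sed -i 's/\[10.45,671.913,-70.168\]/&,[11.3333,572.759,-7.681]/' h.py
python3 - <<'E'
from h import *
r=knob(); D.append([r[0],*r[2][:2].round(3)]); print(D[-1],(r[2]-r[1]).round(1))
track2(fit(D),[487,-85.2,219.9])
E
```

```text
[12.2167, np.float64(489.921), np.float64(-80.43)] [  4.2   6.5 -54. ]
fit [ 582.506 -102.251    6.679    1.994  139.036] res [-0.2  0.3  0.5 -0.8 -0.1  0.2  0.1  0.1 -0.1 -0.1  0.2  0.2 -0.1 -0.2]
[[[0, 0, 0, -0.002, 0.016, 0.0, 75], [0, 0, 0, -0.002, 0.029, 0.0, 75], [0, 0, 0, -0.001, 0.042, 0.0, 75], [0, 0, 0, 0.002, 0.055, 0.0, 75], [0, 0, 0, 0.007, 0.067, 0.0, 75], [0, 0, 0, 0.012, 0.079, 0.0, 75], [0, 0, 0, 0.019, 0.09, 0.0, 75], [0, 0, 0, 0.027, 0.1, 0.0, 75], [0, 0, 0, 0.037, 0.11, 0.0, 75], [0, 0, 0, 0.048, 0.119, 0.0, 75]]]
now 12.2667 cmd [525.4, -180.4, 219.9] th now,end 15.546249676661269 16.669742999532094 w 1.2656017369490513
```

Emit:
{"fn": "step_arm", "kwargs": {"rows": [[[0,0,0,-0.002,0.016,0.0,75],[0,0,0,-0.002,0.029,0.0,75],[0,0,0,-0.001,0.042,0.0,75],[0,0,0,0.002,0.055,0.0,75],[0,0,0,0.007,0.067,0.0,75],[0,0,0,0.012,0.079,0.0,75],[0,0,0,0.019,0.09,0.0,75],[0,0,0,0.027,0.1,0.0,75],[0,0,0,0.037,0.11,0.0,75],[0,0,0,0.048,0.119,0.0,75]]]}}

```text
t: 13.1
ee_pos: [525.7, -181.7, 219.8]
eef_rot: [1.0, -0.0, -0.0, -0.0]
contact_force: [0.2, -0.4, 0.4]
opening: 0.82
grasp_force: 0.0
```

```bash
sed -i 's/,-7.681\]/&,[12.2167,489.921,-80.43]/' h.py
python3 - <<'E'
from h import *
r=knob(); D.append([r[0],*r[2][:2].round(3)]); print(D[-1],(r[2]-r[1]).round(1))
track2(fit(D),[525.4,-180.4,219.9])
E
```

```text
[13.1, np.float64(525.349), np.float64(-178.427)] [ -0.4   3.3 -53.8]
fit [ 582.465 -102.276    6.678    1.995  139.423] res [-0.2  0.2  0.5 -0.8 -0.1  0.2  0.1  0.2  0.  -0.2 -0.2  0.2  0.2 -0.1
 -0.1  0.1]
[[[0, 0, 0, 0.014, 0.009, 0.0, 75], [0, 0, 0, 0.025, 0.014, 0.0, 75], [0, 0, 0, 0.037, 0.018, 0.0, 75], [0, 0, 0, 0.049, 0.02, 0.0, 75], [0, 0, 0, 0.061, 0.022, 0.0, 75], [0, 0, 0, 0.073, 0.022, 0.0, 75], [0, 0, 0, 0.085, 0.021, 0.0, 75], [0, 0, 0, 0.097, 0.018, 0.0, 75], [0, 0, 0, 0.11, 0.014, 0.0, 75], [0, 0, 0, 0.122, 0.009, 0.0, 75]]]
now 13.15 cmd [623.0, -187.6, 219.9] th now,end 16.699158761203968 17.747176015528925 w 1.1796605082324163
```

Emit:
{"fn": "step_arm", "kwargs": {"rows": [[[0,0,0,0.014,0.009,0.0,75],[0,0,0,0.025,0.014,0.0,75],[0,0,0,0.037,0.018,0.0,75],[0,0,0,0.049,0.02,0.0,75],[0,0,0,0.061,0.022,0.0,75],[0,0,0,0.073,0.022,0.0,75],[0,0,0,0.085,0.021,0.0,75],[0,0,0,0.097,0.018,0.0,75],[0,0,0,0.11,0.014,0.0,75],[0,0,0,0.122,0.009,0.0,75]]]}}

```text
t: 13.98
ee_pos: [623.6, -187.6, 219.9]
eef_rot: [1.0, -0.0, 0.0, -0.0]
contact_force: [0.2, -0.2, 0.9]
opening: 0.815
grasp_force: 0.0
```

```bash
sed -i 's/,-80.43\]/&,[13.1,525.349,-178.427]/' h.py
python3 - <<'E'
from h import *
r=knob(); D.append([r[0],*r[2][:2].round(3)]); print(D[-1],(r[2]-r[1]).round(1))
A=fit(D); t=readout.read_state()["t"]; cmd=np.array([623,-187.6,219.9])
s=t+np.arange(1,21)/12; th=A(s)
z=np.r_[219.9,219.9,np.linspace(219.9,149.9,9)[1:],[149.9]*10]
for i in(0,10): cmd=plan(th[i:i+10],z[i:i+10],[75]*10 if i==0 else [30]*10,cmd); print(cmd,th[i+9])
print(t,(th[-1]-th[-2])*12)
E
```

```text
[13.9833, np.float64(623.171), np.float64(-187.787)] [ -0.4  -0.2 -53.9]
fit [ 582.465 -102.217    6.679    1.994  138.955] res [-0.2  0.3  0.5 -0.8 -0.1  0.1  0.   0.3 -0.   0.1 -0.1 -0.   0.2  0.2
 -0.  -0.2  0.  -0.3]
[[[0, 0, 0, 0.013, -0.008, 0.0, 75], [0, 0, 0, 0.022, -0.015, 0.0, 75], [0, 0, 0, 0.031, -0.023, 0.011, 75], [0, 0, 0, 0.038, -0.031, 0.022, 75], [0, 0, 0, 0.045, -0.04, 0.033, 75], [0, 0, 0, 0.051, -0.05, 0.044, 75], [0, 0, 0, 0.056, -0.06, 0.055, 75], [0, 0, 0, 0.06, -0.07, 0.066, 75], [0, 0, 0, 0.062, -0.081, 0.077, 75], [0, 0, 0, 0.064, -0.092, 0.087, 75]]]
[ 674.2 -114.   150.3] 18.730978997045817
[[[0, 0, 0, 0.001, -0.011, 0.001, 30], [0, 0, 0, 0.001, -0.022, 0.001, 30], [0, 0, 0, 0.0, -0.032, 0.001, 30], [0, 0, 0, -0.003, -0.043, 0.001, 30], [0, 0, 0, -0.006, -0.053, 0.001, 30], [0, 0, 0, -0.009, -0.063, 0.001, 30], [0, 0, 0, -0.014, -0.072, 0.001, 30], [0, 0, 0, -0.02, -0.081, 0.001, 30], [0, 0, 0, -0.026, -0.089, 0.001, 30], [0, 0, 0, -0.033, -0.097, 0.001, 30]]]
[647.8 -36.4 149.5] 19.619945819494937
14.0333 1.0343060807902447
```

Emit:
{"fn": "step_arm", "kwargs": {"rows": [[[0,0,0,0.013,-0.008,0.0,75],[0,0,0,0.022,-0.015,0.0,75],[0,0,0,0.031,-0.023,0.011,75],[0,0,0,0.038,-0.031,0.022,75],[0,0,0,0.045,-0.04,0.033,75],[0,0,0,0.051,-0.05,0.044,75],[0,0,0,0.056,-0.06,0.055,75],[0,0,0,0.06,-0.07,0.066,75],[0,0,0,0.062,-0.081,0.077,75],[0,0,0,0.064,-0.092,0.087,75]]]}}

```text
t: 14.87
ee_pos: [673.5, -113.6, 149.1]
eef_rot: [1.0, -0.0, -0.0, -0.0]
contact_force: [-0.0, 0.2, -0.2]
opening: 0.816
grasp_force: 0.0
```

Emit:
{"fn": "step_arm", "kwargs": {"rows": [[[0,0,0,0.001,-0.011,0.001,30],[0,0,0,0.001,-0.022,0.001,30],[0,0,0,0.0,-0.032,0.001,30],[0,0,0,-0.003,-0.043,0.001,30],[0,0,0,-0.006,-0.053,0.001,30],[0,0,0,-0.009,-0.063,0.001,30],[0,0,0,-0.014,-0.072,0.001,30],[0,0,0,-0.02,-0.081,0.001,30],[0,0,0,-0.026,-0.089,0.001,30],[0,0,0,-0.033,-0.097,0.001,30]]]}}

```text
t: 15.7
ee_pos: [647.5, -35.6, 150.1]
eef_rot: [1.0, 0.0, 0.001, -0.0]
contact_force: [1.1, 1.2, 1.7]
opening: 0.366
grasp_force: 6.0
```

Run:
```python
from h import *
print(readout.read_state()["ee_pos"])
cmd=np.array([647.8,-36.4,149.5]); s=np.arange(1,21)/12; T=1.0; s1=np.minimum(s,T)
th=19.62+1.03*(s1-s1**2/(2*T))
for i in(0,10): cmd=plan(th[i:i+10],[149.5]*10,[30]*10,cmd); print(cmd,th[i+9])
```

```text
[647.50544776 -35.6275677  150.11293008]
[[[0, 0, 0, -0.007, -0.006, 0.0, 30], [0, 0, 0, -0.014, -0.012, 0.0, 30], [0, 0, 0, -0.02, -0.017, 0.0, 30], [0, 0, 0, -0.026, -0.02, 0.0, 30], [0, 0, 0, -0.032, -0.023, 0.0, 30], [0, 0, 0, -0.037, -0.026, 0.0, 30], [0, 0, 0, -0.041, -0.028, 0.0, 30], [0, 0, 0, -0.045, -0.029, 0.0, 30], [0, 0, 0, -0.048, -0.03, 0.0, 30], [0, 0, 0, -0.05, -0.03, 0.0, 30]]]
[607.8 -12.4 149.5] 20.120694444444446
[[[0, 0, 0, -0.001, -0.001, 0.0, 30], [0, 0, 0, -0.001, -0.001, 0.0, 30], [0, 0, 0, -0.001, -0.001, 0.0, 30], [0, 0, 0, -0.001, -0.001, 0.0, 30], [0, 0, 0, -0.001, -0.001, 0.0, 30], [0, 0, 0, -0.001, -0.001, 0.0, 30], [0, 0, 0, -0.001, -0.001, 0.0, 30], [0, 0, 0, -0.001, -0.001, 0.0, 30], [0, 0, 0, -0.001, -0.001, 0.0, 30], [0, 0, 0, -0.001, -0.001, 0.0, 30]]]
[607.  -11.6 149.5] 20.135
```

Emit:
{"fn": "step_arm", "kwargs": {"rows": [[[0,0,0,-0.007,-0.006,0.0,30],[0,0,0,-0.014,-0.012,0.0,30],[0,0,0,-0.02,-0.017,0.0,30],[0,0,0,-0.026,-0.02,0.0,30],[0,0,0,-0.032,-0.023,0.0,30],[0,0,0,-0.037,-0.026,0.0,30],[0,0,0,-0.041,-0.028,0.0,30],[0,0,0,-0.045,-0.029,0.0,30],[0,0,0,-0.048,-0.03,0.0,30],[0,0,0,-0.05,-0.03,0.0,30]]]}}

```text
t: 16.53
ee_pos: [607.4, -11.2, 150.0]
eef_rot: [1.0, 0.0, 0.001, -0.001]
contact_force: [2.8, 7.0, 2.1]
opening: 0.367
grasp_force: 6.0
```

Emit:
{"fn": "step_arm", "kwargs": {"rows": [[[0,0,0,0,0,0,30],[0,0,0,0,0,0,30],[0,0,0,0,0,0,30],[0,0,0,0,0,0,30],[0,0,0,0,0,0,30],[0,0,0,0,0,0,30],[0,0,0,0,0,0,30],[0,0,0,0,0,0,30],[0,0,0,0,0,0,30],[0,0,0,0,0,0,30]]]}}

```text
t: 17.37
ee_pos: [607.7, -11.3, 150.0]
eef_rot: [1.0, 0.0, 0.001, -0.001]
contact_force: [2.7, 7.0, 3.3]
opening: 0.366
grasp_force: 6.0
```

Emit:
{"fn": "step_arm", "kwargs": {"rows": [[[0,0,0,0,0,0,30],[0,0,0,0,0,0,30],[0,0,0,0,0,0,30],[0,0,0,0,0,0,30],[0,0,0,0,0,0,30],[0,0,0,0,0,0,30],[0,0,0,0,0,0,30],[0,0,0,0,0,0,30],[0,0,0,0,0,0,30],[0,0,0,0,0,0,30]]]}}

```text
t: 18.2
ee_pos: [607.7, -11.2, 150.0]
eef_rot: [1.0, 0.0, 0.001, -0.001]
contact_force: [2.4, 6.8, 4.6]
opening: 0.37
grasp_force: 6.0
```

Emit:
{"fn": "step_arm", "kwargs": {"rows": [[[0,0,0,0.001,-0.001,0,30],[0,0,0,0.001,-0.001,0,30],[0,0,0,0.001,-0.001,0,30],[0,0,0,0.001,-0.001,0,30],[0,0,0,0.001,-0.001,0,30],[0,0,0,0.001,-0.001,0,30]]], "squeeze": 3}}

```text
t: 18.7
ee_pos: [608.1, -12.3, 149.6]
eef_rot: [1.0, -0.0, 0.0, 0.0]
contact_force: [1.5, 3.9, 5.3]
opening: 0.371
grasp_force: 3.0
```

Emit:
{"fn": "step_arm", "kwargs": {"rows": [[[0,0,0,0,0,0,36],[0,0,0,0,0,0,38],[0,0,0,0,0,0,42],[0,0,0,0,0,0,48],[0,0,0,0,0,0,56],[0,0,0,0,0,0,66],[0,0,0,0,0,0,74],[0,0,0,0,0,0,74]]]}}

```text
t: 19.37
ee_pos: [608.0, -12.2, 149.5]
eef_rot: [1.0, -0.0, -0.0, 0.0]
contact_force: [-0.9, -0.2, -0.1]
opening: 0.765
grasp_force: 0.0
```

Run:
```python
from h import *
import time
for i in range(6):
    r=knob("pics/w5.png" if i==5 else None); print(r[0],r[1].round(1),r[2].round(2),r[5])
print(readout.read_state()["contact_force"])
```

```text
19.3667 [608.  -12.2 149.5] [637.56 -18.8  166.  ] (np.float64(302.0), np.float64(230.305), np.int32(87))
19.4167 [608.1 -12.1 149.5] [637.58 -19.5  166.  ] (np.float64(304.0), np.float64(230.305), np.int32(87))
19.4667 [608.1 -12.1 149.6] [637.41 -20.03 166.  ] (np.float64(305.5), np.float64(230.79), np.int32(86))
19.5167 [608.1 -12.1 149.5] [637.6  -20.57 166.  ] (np.float64(307.0), np.float64(230.305), np.int32(87))
19.5667 [608.1 -12.1 149.6] [637.6  -21.31 166.  ] (np.float64(309.0), np.float64(230.305), np.int32(87))
19.6167 [608.1 -12.1 149.6] [637.42 -21.87 166.  ] (np.float64(310.5), np.float64(230.79), np.int32(86))
[ 1.0538105  -0.17439605  0.04870334]
```

View pics/w5.png

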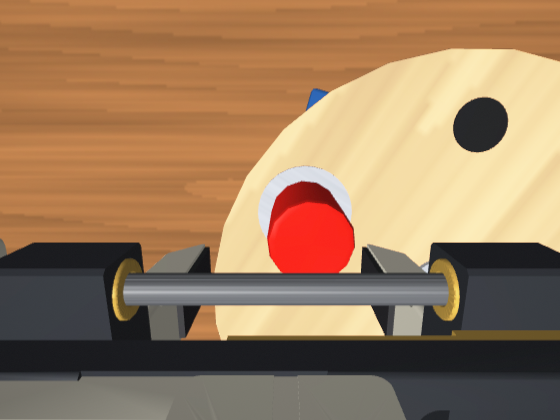

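The reel was left turning slowly clockwise after I let go: the knob is at (310,235) and sliding sideways. The fingers were not closing exactly radially there, so opening them pushed the reel round. I'll lift clear, catch it again, and release where the closing line is radial.

Emit:
{"fn": "step_arm", "kwargs": {"rows": [[[0,0,0,0,0,-0.045,78],[0,0,0,0,0,-0.0875,78],[0,0,0,0,0,-0.0875,78]]]}}

```text
t: 19.92
ee_pos: [612.2, -11.3, 226.4]
eef_rot: [1.0, 0.0, 0.005, 0.0]
contact_force: [1.4, 0.6, 0.4]
opening: 0.848
grasp_force: 0.0
```

```bash
cat >> h.py <<'E'
CW=np.array([582.46,-102.22])
def look(n,gap=0):
    R=[]
    for i in range(n):
        r=knob(); d=r[2][:2]-CW; R.append((r[0],np.arctan2(d[1],d[0]))); print(r[0],r[1].round(1),r[2][:2].round(1),R[-1][1].round(3),np.hypot(*d).round(1))
    R=np.array(R); p=np.polyfit(R[:,0]-R[-1,0],np.unwrap(R[:,1]),1); print("w,th",p,"t",R[-1,0]); return R[-1,0],p[1],p[0]
E
python3 - <<'E'
from h import *
look(6)
E
```

```text
19.9167 [612.2 -11.3 226.4] [638.2 -25.8] 0.941 94.6
19.9667 [611.  -11.6 223.8] [639.2 -26.5] 0.928 94.6
20.0167 [609.4 -12.  221.5] [640.1 -27.2] 0.915 94.6
20.0667 [608.3 -12.2 219.9] [640.8 -27.8] 0.906 94.5
20.1167 [607.5 -12.3 218.9] [641.3 -28.4] 0.898 94.4
20.1667 [607.2 -12.3 218.4] [642.5 -29.2] 0.883 94.6
w,th [-0.22310892  0.88388468] t 20.1667
```

Run:
```python
from h import *
t=readout.read_state()["t"]; print(t)
cmd=np.array([608.6,-11.6,219.5]); s=t-20.1667+np.arange(1,21)/12; th=.884-.223*s+.02*s*s
z=np.r_[[219.5]*4,np.linspace(219.5,149.5,7)[1:],[149.5]*10]
for i in(0,10): cmd=plan(th[i:i+10],z[i:i+10],[75]*10 if i==0 else [30]*10,cmd); print(cmd,th[i+9])
k=np.arange(1,31)/24; k=np.minimum(k,1); q=10*k**3-15*k**4+6*k**5
th=th[-1]+(np.pi/2-th[-1])*q
for i in(0,10,20): cmd=plan(th[i:i+10],[149.5]*10,[30]*10,cmd); print(cmd,th[i+9])
```

```text
20.2167
[[[0, 0, 0, 0.042, 0.024, 0.0, 75], [0, 0, 0, 0.044, 0.026, 0.0, 75], [0, 0, 0, 0.045, 0.027, 0.0, 75], [0, 0, 0, 0.047, 0.029, 0.0, 75], [0, 0, 0, 0.048, 0.03, 0.015, 75], [0, 0, 0, 0.05, 0.032, 0.029, 75], [0, 0, 0, 0.051, 0.033, 0.044, 75], [0, 0, 0, 0.052, 0.034, 0.058, 75], [0, 0, 0, 0.054, 0.036, 0.073, 75], [0, 0, 0, 0.055, 0.037, 0.087, 75]]]
[652.6 -41.2 149.9] 0.702622222222222
[[[0, 0, 0, 0.001, 0.002, 0.001, 30], [0, 0, 0, 0.002, 0.003, 0.001, 30], [0, 0, 0, 0.003, 0.004, 0.001, 30], [0, 0, 0, 0.004, 0.006, 0.001, 30], [0, 0, 0, 0.005, 0.007, 0.001, 30], [0, 0, 0, 0.006, 0.009, 0.001, 30], [0, 0, 0, 0.007, 0.01, 0.001, 30], [0, 0, 0, 0.008, 0.011, 0.001, 30], [0, 0, 0, 0.009, 0.013, 0.001, 30], [0, 0, 0, 0.01, 0.014, 0.001, 30]]]
[660.6 -52.4 149.1] 0.5601222222222221
[[[0, 0, 0, 0.0, 0.0, -0.001, 30], [0, 0, 0, 0.0, -0.001, -0.001, 30], [0, 0, 0, -0.001, -0.002, -0.001, 30], [0, 0, 0, -0.002, -0.004, -0.001, 30], [0, 0, 0, -0.004, -0.007, -0.001, 30], [0, 0, 0, -0.007, -0.01, -0.001, 30], [0, 0, 0, -0.011, -0.015, -0.001, 30], [0, 0, 0, -0.016, -0.02, -0.001, 30]
[... 239 characters left out ...]
0, 0, -0.032, -0.018, 0.001, 30], [0, 0, 0, -0.04, -0.02, 0.001, 30], [0, 0, 0, -0.048, -0.022, 0.001, 30], [0, 0, 0, -0.055, -0.023, 0.001, 30], [0, 0, 0, -0.06, -0.024, 0.001, 30], [0, 0, 0, -0.065, -0.024, 0.001, 30], [0, 0, 0, -0.068, -0.025, 0.001, 30]]]
[583.8  -7.6 149.1] 1.5349236348116073
[[[0, 0, 0, -0.003, 0.0, -0.001, 30], [0, 0, 0, -0.004, 0.0, -0.001, 30], [0, 0, 0, -0.005, 0.0, -0.001, 30], [0, 0, 0, -0.005, 0.0, -0.001, 30], [0, 0, 0, -0.005, 0.0, -0.001, 30], [0, 0, 0, -0.005, 0.0, -0.001, 30], [0, 0, 0, -0.005, 0.0, -0.001, 30], [0, 0, 0, -0.005, 0.0, -0.001, 30], [0, 0, 0, -0.005, 0.0, -0.001, 30], [0, 0, 0, -0.005, 0.0, -0.001, 30]]]
[579.8  -7.6 149.9] 1.5707963267948966
```

Emit:
{"fn": "step_arm", "kwargs": {"rows": [[[0,0,0,0.042,0.024,0.0,75],[0,0,0,0.044,0.026,0.0,75],[0,0,0,0.045,0.027,0.0,75],[0,0,0,0.047,0.029,0.0,75],[0,0,0,0.048,0.03,0.015,75],[0,0,0,0.05,0.032,0.029,75],[0,0,0,0.051,0.033,0.044,75],[0,0,0,0.052,0.034,0.058,75],[0,0,0,0.054,0.036,0.073,75],[0,0,0,0.055,0.037,0.087,75]]], "squeeze": 6}}

```text
t: 21.05
ee_pos: [651.7, -41.9, 148.2]
eef_rot: [1.0, -0.0, -0.001, 0.0]
contact_force: [-0.2, 0.5, -0.3]
opening: 0.817
grasp_force: 0.0
```

Emit:
{"fn": "step_arm", "kwargs": {"rows": [[[0,0,0,0.001,0.002,0,30],[0,0,0,0.002,0.003,0,30],[0,0,0,0.003,0.004,0,30],[0,0,0,0.004,0.006,0,30],[0,0,0,0.005,0.007,0,30],[0,0,0,0.006,0.009,0,30],[0,0,0,0.007,0.01,0,30],[0,0,0,0.008,0.011,0,30],[0,0,0,0.009,0.013,0,30],[0,0,0,0.01,0.014,0,30]]]}}

```text
t: 21.88
ee_pos: [660.3, -53.6, 150.6]
eef_rot: [1.0, -0.0, 0.0, 0.0]
contact_force: [-2.3, -1.5, 4.5]
opening: 0.369
grasp_force: 6.0
```

Caught again. Now I'll bring it slowly to 90° and hold.

Emit:
{"fn": "step_arm", "kwargs": {"rows": [[[0,0,0,0.0,0.0,0,30],[0,0,0,0.0,-0.001,0,30],[0,0,0,-0.001,-0.002,0,30],[0,0,0,-0.002,-0.004,0,30],[0,0,0,-0.004,-0.007,0,30],[0,0,0,-0.007,-0.01,0,30],[0,0,0,-0.011,-0.015,0,30],[0,0,0,-0.016,-0.02,0,30],[0,0,0,-0.021,-0.025,0,30],[0,0,0,-0.028,-0.031,0,30]]]}}

```text
t: 22.72
ee_pos: [638.2, -27.9, 150.5]
eef_rot: [1.0, -0.0, 0.001, 0.0]
contact_force: [-0.5, -1.2, 5.1]
opening: 0.368
grasp_force: 6.0
```

Emit:
{"fn": "step_arm", "kwargs": {"rows": [[[0,0,0,-0.007,-0.005,0,30],[0,0,0,-0.015,-0.01,0,30],[0,0,0,-0.024,-0.014,0,30],[0,0,0,-0.032,-0.018,0,30],[0,0,0,-0.04,-0.02,0,30],[0,0,0,-0.048,-0.022,0,30],[0,0,0,-0.055,-0.023,0,30],[0,0,0,-0.06,-0.024,0,30],[0,0,0,-0.065,-0.024,0,30],[0,0,0,-0.068,-0.025,0,30]]]}}

```text
t: 23.55
ee_pos: [583.2, -6.9, 150.5]
eef_rot: [1.0, 0.0, 0.001, -0.0]
contact_force: [-1.0, 0.1, 4.4]
opening: 0.366
grasp_force: 6.0
```

Emit:
{"fn": "step_arm", "kwargs": {"rows": [[[0,0,0,-0.003,0.0,0,30],[0,0,0,-0.004,0.0,0,30],[0,0,0,-0.004,0.0,0,30],[0,0,0,-0.004,0.0,0,30],[0,0,0,-0.004,0.0,0,30],[0,0,0,-0.004,0.0,0,30],[0,0,0,-0.004,0.0,0,30],[0,0,0,-0.004,0.0,0,30],[0,0,0,-0.004,0.0,0,30],[0,0,0,-0.004,0.0,0,30]]]}}

```text
t: 24.38
ee_pos: [580.5, -6.8, 150.5]
eef_rot: [1.0, 0.0, 0.001, -0.001]
contact_force: [0.4, 1.4, 6.0]
opening: 0.368
grasp_force: 6.0
```

Run:
```python
from h import *
s=readout.read_state(); print({k:np.round(s[k],3) for k in('t','ee_pos','eef_rot','contact_force','wrist_torque')})
a=read_camera("top");cv2.imwrite("pics/t2.png",cv2.cvtColor(a,4)[130:270,230:390])
```

```text
{'t': np.float64(24.383), 'ee_pos': array([580.462,  -6.814, 150.463]), 'eef_rot': array([ 1.   ,  0.   ,  0.001, -0.001]), 'contact_force': array([0.446, 1.41 , 6.04 ]), 'wrist_torque': array([ 0.281, -0.005,  0.03 ])}
```

Emit:
{"fn": "step_arm", "kwargs": {"rows": [[[0,0,0,0,0,0,30],[0,0,0,0,0,0,30],[0,0,0,0,0,0,30],[0,0,0,0,0,0,30],[0,0,0,0,0,0,30],[0,0,0,0,0,0,30],[0,0,0,0,0,0,30],[0,0,0,0,0,0,30]]], "squeeze": 3}}

```text
t: 25.1
ee_pos: [580.2, -6.9, 150.0]
eef_rot: [1.0, 0.0, 0.0, -0.001]
contact_force: [0.2, 5.0, 6.2]
opening: 0.371
grasp_force: 3.0
```

Emit:
{"fn": "step_arm", "kwargs": {"rows": [[[0,0,0,0,0,0,75],[0,0,0,0,0,0,75],[0,0,0,0,0,0,75],[0,0,0,0,0,0,75],[0,0,0,0,0,0,75],[0,0,0,0,0,0,75],[0,0,0,0,0,-0.03,75],[0,0,0,0,0,-0.06,75],[0,0,0,0,0,-0.0875,75],[0,0,0,0,0,-0.0875,75]]]}}

```text
t: 25.93
ee_pos: [582.9, -7.8, 224.6]
eef_rot: [1.0, -0.0, 0.004, 0.0]
contact_force: [0.6, 0.8, 0.7]
opening: 0.817
grasp_force: 0.0
```

Run:
```python
from h import *
look(8)
```

```text
25.9333 [582.9  -7.8 224.6] [584.2  -7.1] 1.552 95.1
25.9833 [581.9  -8.1 222.6] [584.7  -7.1] 1.548 95.1
26.0333 [580.7  -8.3 220.9] [584.8  -7.1] 1.547 95.2
26.0833 [579.9  -8.4 219.7] [584.8  -7.2] 1.547 95.1
26.1333 [579.4  -8.4 219. ] [584.4  -7.2] 1.55 95.1
26.1833 [579.2  -8.4 218.8] [584.3  -7.1] 1.551 95.1
26.2333 [579.2  -8.3 218.7] [584.3  -7.1] 1.551 95.2
26.2833 [579.3  -8.2 218.7] [584.4  -7. ] 1.55 95.3
w,th [0.00471052 1.55023288] t 26.2833
```

Emit:
{"fn": "step_arm", "kwargs": {"rows": [[[0,0,0,0,0,-0.02,75],[0,0,0,0,0,-0.04,75],[0,0,0,0,0,-0.04,75],[0,0,0,0,0,-0.04,75],[0,0,0,0,0,-0.04,75],[0,0,0,0,0,-0.04,75],[0,0,0,0,0,-0.04,75],[0,0,0,0,0,-0.04,75],[0,0,0,0,0,-0.04,75],[0,0,0,0,0,-0.04,75]]]}}

```text
t: 27.17
ee_pos: [580.0, -8.1, 251.7]
eef_rot: [1.0, -0.0, -0.0, -0.0]
contact_force: [1.1, 0.6, 0.2]
opening: 0.818
grasp_force: 0.0
```

Run:
```python
from h import *
look(10); knob("pics/w6.png")
```

```text
27.1667 [580.   -8.1 251.7] [584.6  -7.3] 1.548 95.0
27.2167 [580.   -8.1 251.8] [583.9  -7.3] 1.555 94.9
27.2667 [580.1  -8.1 251.9] [584.   -7.3] 1.555 94.9
27.3167 [580.1  -8.1 251.9] [584.   -7.3] 1.555 94.9
27.3667 [580.1  -8.1 251.9] [584.   -7.3] 1.555 94.9
27.4167 [580.1  -8.1 252. ] [584.   -7.3] 1.555 94.9
27.4667 [580.1  -8.2 252. ] [584.   -7.3] 1.555 94.9
27.5167 [580.1  -8.1 252. ] [584.   -7.3] 1.555 94.9
27.5667 [580.1  -8.1 252. ] [584.   -7.3] 1.555 94.9
27.6167 [580.1  -8.1 252. ] [584.   -7.3] 1.555 94.9
w,th [0.00644705 1.55566779] t 27.6167
```

View pics/w6.png

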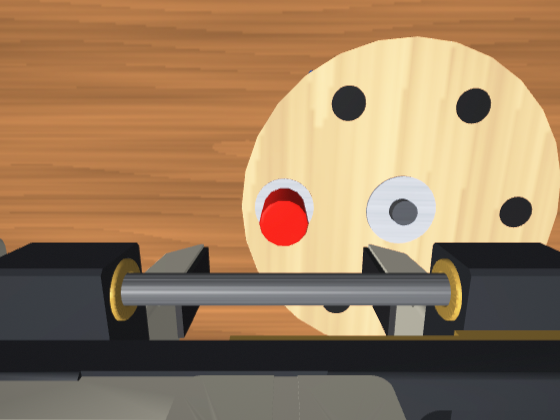

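The reel is at rest: the knob stays at (284,222), with the gripper well clear above it. I'm handing in.

```bash
python3 -c "
from cell import bot; print(bot.hand_in())"
```

```text
the job is handed in; nothing more can be done
None
```

The job is handed in at about 27.7 s: I spun the reel up to a turn in about 3 s, followed the knob for about 6 s while it coasted, and caught it; the first release left it creeping clockwise, so I caught it again, held it, and let go with it at rest.

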